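Check the terminals, then draw the electrode up and hold it

TASK

Prove both supply terminals dead before the electrode is moved: take the tester pen out of its holder, touch its metal tip to the top of the tall terminal, then to the top of the short one, and stand the pen fully back in its holder. Then draw the electrode rod straight up in its snug bore, without wrenching it sideways, until the middle of its flange is level with the pointer and its lower end is still inside the bore, and finish while holding it there. Do not shift the pointer, and leave the other things on the bench where they stand.

Things in the scene. Friction and masses are not known exactly. Their poses are not given: they have to be found in the camera images.
- cell: Fixed white electrolysis block, 80 mm along x, 120 along y (y -40 to +80), 90 high. Origin on the bench, on the axis of its upright bore (21.2 mm wide, 80 deep). A steel post 10 mm thick at y = +60 mm rises to 166 mm above the bench and carries the pointer; fingers that close on the rod along the cell's x axis stay clear of it.
- pointer_tip (a point): Free end, mid-thickness, of the pointer: a flat steel finger 3 mm thick, 6 wide, reaching from a black carriage (16 x 16 x 12 mm) on the post towards the rod, ending 28 mm from the bore axis. Its height varies: 30 to 50 mm above the resting flange's middle. It slides up and down stiffly (about 4 N) and must not be shifted.
- rod_head (a point): Centre of the electrode rod's head, where it is grasped: black upright cylinder 26 mm across, 50 high. The rod is loose, 150 to 350 g, 144 mm long, z up; it stands on the bore's floor and falls back if let go. This point is 121 mm above its lower end.
- rod_flange (a point): Centre of the rod's round flange, at mid-thickness: 44 mm across, 6 mm thick, directly below the head, 30 mm below the head's centre. This middle is to be brought level with the pointer tip.
- rod_foot (a point): Centre of the rod's lower end; the shank is 20 mm thick, 88 mm from here to the flange's underside. At rest on the bore floor, 80 mm below the block's top.  It has 0.6 mm of play all round in the bore, so a grasp that closes well off its axis levers it against the walls.
- pen_handle (a point): Centre of the tester pen's handle, to be grasped: a grey upright cylinder 20 mm across and 56 mm high (28 mm above and below this point). The pen is loose, about 50 g, 112 mm long, and hangs upright in its holder by a collar (28 mm across, 4 mm thick) directly below the handle. This point lies 82 mm above the tip.
- pen_tip (a point): End of the pen's metal tip, its lowest point, on its axis: 5 mm across for 10 mm, then widening to a 13 mm shank up to the collar, whose underside is 52 mm above the tip. The pen's z points from tip to handle. Fully home in the holder it is 8 mm above the bench.
- holder: Pen holder: fixed grey block 70 x 70 mm, 60 mm high, with an upright through hole 22 mm wide in its middle. Origin under its centre, on the bench.
- holder_mouth (a point): Centre of the holder's hole, level with its top face (60 mm above the bench).
- tall_terminal: Tall terminal on the grey supply box (fixed, 120 x 150 mm, 50 mm high): an upright brass post 15 mm across on a black foot 26 mm across, rising 55 mm above the box. Origin under its foot, on the box top. The two stand 80 mm apart and may swap places from start to start.
- tall_terminal_top (a point): Centre of the flat top of the tall terminal, 15 mm across, 105 mm above the bench.
- short_terminal: Short terminal on the same box: the same post and foot, but rising only 30 mm above the box. Origin under its foot, on the box top.
- short_terminal_top (a point): Centre of the flat top of the short terminal, 15 mm across, 80 mm above the bench.
- pen: The tester pen as a whole (see pen_handle); origin at its tip.
- rod: The electrode rod as a whole (see rod_head); origin at its lower end.
- vial: Bystander: small glass vial, 28 mm across, 50 mm high. Origin under its centre.
- bottle: Bystander: white bottle, 70 mm across, 140 mm high. Origin under its centre.
- beaker: Bystander: glass beaker, 68 mm across, 85 mm high. Origin under its centre.
- dish: Bystander: culture dish, 60 mm across, 14 mm high. Origin under its centre.
- jar: Bystander: white jar, 56 mm across, 55 mm high. Origin under its centre.
- dish_stack: Bystander: stack of culture dishes, 60 mm across, 45 mm high. Origin under its centre.
Things that resemble listed ones, but are neither listed nor needed, are in the scene too. There is more than one size of the pen; the job needs the smaller. Leave any red look-alike of the holder alone.

How it is judged (in metres and radians):
On the way, in this order (a step that is already met when the one before it is completed fails the run):
1. the pen's tip touches the top of the tall terminal, the rod still at rest (contact force between pen and tall_terminal above 0.3 N and distance between pen_tip and tall_terminal_top below 0.01 m and z of rod_foot in the frame of cell below 0.02 m), for 0.05 s.
2. then the pen's tip touches the top of the short terminal, the rod still at rest (contact force between pen and short_terminal above 0.3 N and distance between pen_tip and short_terminal_top below 0.01 m and z of rod_foot in the frame of cell below 0.02 m), for 0.05 s.
3. the pen stands fully back in its holder, let go, the rod still at rest (z of pen_tip in the frame of holder below 0.02 m and horizontal distance between pen_tip and holder_mouth below 0.012 m and angle between pen_tip's own z axis and vertical below 0.2 rad and contact force between the fingers and pen below 0.05 N and z of rod_foot in the frame of cell below 0.02 m), for 0.2 s.
At the end, for the whole second after the job is handed in: Rod held (2 N or more), at rest, flange middle within 6 mm of the pointer's height, lower end in the bore within 3 mm of its axis, upright within 0.06 rad; pointer within 5 mm of its start; pen in its holder, let go: tip under 20 mm high, within 12 mm of the hole axis, 0.2 rad of upright (z of rod_flange in the frame of pointer_tip between -0.006 and 0.006 m and horizontal distance between rod_foot and cell below 0.003 m and angle between the z axis of rod and the z axis of cell, either way round below 0.06 rad and contact force between the fingers and rod above 2 N and linear speed of rod below 0.01 m/s and distance of pointer_tip from where it was at the start of the episode below 0.005 m and z of pen_tip in the frame of holder below 0.02 m and horizontal distance between pen_tip and holder_mouth below 0.012 m and angle between pen_tip's own z axis and vertical below 0.2 rad and contact force between the fingers and pen below 0.05 N); the arm keeps its last pose, push and grip.
It fails at once if the rod is drawn right out of its bore (z of rod_foot in the frame of cell above 0.085 m).
It fails at once if the rod is wrenched hard against the cell (over 120 N inside the bore, as from about 50 N sideways on the head) (contact force between rod and cell above 120 N).
It fails at once if the pointer is shifted by more than 5 mm (distance of pointer_tip from where it was at the start of the episode above 0.005 m).
It fails at once if a bystander is moved by more than 30 mm (distance of any of vial, bottle, beaker, dish, jar, dish_stack from where it was at the start of the episode above 0.03 m).
It also fails if it takes over 56 s, if anything falls off the work surface, if the arm or the gripper's body presses on something with over 40 N, if the wrist force passes 120 N, or if a joint passes its speed limit or range.

ROBOT

A 7-joint arm with a two-finger parallel gripper is mounted at the origin on the work surface. World frame = base frame: x ahead of the robot, y to its left, z up, the work surface at z = 0. Lengths are in mm, angles in rad, forces in N, time in s.
With the tool pointing down it reaches from about 400 to 875 mm from the base axis. Payload 4.4 kg.
Tool frame: the origin (TCP) lies on the centre line of the jaws, within the pads' length; the fingertips stand 25 mm ahead of it and the grasp point (between the pads) lies 6 mm ahead of it (ctrl.finger_overhang is the distance from the TCP to the fingertips, in mm); z points along the fingers, y is the line along which they close (so a half turn about z gives the same grasp; the last joint's range is limited). The gripper opens to 85 mm and grips with 20 to 120 N. Pads are 22 mm wide; open, the fingers measure 114 mm over their backs; the gripper's body (76 mm by 85 mm) begins 54 mm behind the grasp point. The pads swing forward as they close: fully open they stand 13 mm farther back than shut.
Start: joints at [1.117, 0.628, 0.038, 1.517, -0.027, 0.996, -0.02], TCP at [245.826, -601.737, 256.313] pointing down, gripper open.
Joint ranges: [-3.06, 3.06], [-0.37, 2.12], [-1.25, 1.32], [0.18, 2.47], [-1.1, 4.24], [0.23, 1.98], [-2.94, 2.94]. Speed limits (rad/s): [2.57, 2.57, 3.14, 3.14, 3.14, 3.14, 3.14].

INTERFACE

Orientations are given as [roll, pitch, yaw] about the fixed x, y, z axes, in that order (R = Rz(yaw) Ry(pitch) Rx(roll)).
In Python, from cell import ctrl gives the robot as it stands. The module is installed in compiled form; this text tells all that it offers.
- The arm moves only by the tool play_rows, never from a script. Its argument "targets" is a list of rows, each a list of 5 numbers: the closure, from 0 (fully open) to 1 (shut), then the shift along the tool's x, y, z in cm, then the turn about the tool's z in degrees. In form: [[gripper, dx, dy, dz, spin], ...]. A call has 1 to 10 rows; each row is the pose to reach, as a shift and turn from the pose commanded when the call began, along the tool's axes at that moment; what a row does not reach only later rows make up. A row lasts 1/10 s, in which the tool goes at most 50 mm and 8.59 degrees, less where a joint would pass 70% of its speed; a pose out of reach is approached as far as the arm can. A call with a gripper value outside its range is refused whole. The fingers move at their own pace and stop on an object; the grip force is fixed at half the most. Time passes only in rows, so rows that repeat a pose let the fingers close. It gives the time, the measured TCP pose, the force, the opening and the grip force at its end, in the units of the state.
- ctrl.read_state(): the state, without advancing time (a new reading comes with each control period).
- ctrl.get_image(name): name is "scene" or "side" or "wrist"; returns (picture, depth): 420x560x3 uint8, red, green, blue; 420x560 float32, mm along the optical axis (not along the pixel's ray), 0 where there is no reading.
- ctrl.calibration(name): a dict with "vfov" (degrees; the focal length in pixels is half the picture's height over the tangent of half this angle, whatever the lens; pixels are square), "cx", "cy" (the principal point, pixels), "k1" (the pictures are not rectified: a ray, as slopes to the right and down, at radius r is drawn at 1 + k1 r^2 times it, then the intrinsics apply), "extrinsics" (4x4, takes a point from camera to world coordinates); the wrist camera has in their place "mount" (4x4, takes a point from camera to tool coordinates, whose origin is the TCP and whose axes are the flange's). Camera axes: x right, y down, z forward; pixel columns grow to the right and rows downward; lengths in mm; the calibration is good to about 2 mm. A picture is of the moment at which its call begins: read the wrist's pose just before it. calibration takes no time and is no camera call.
- ctrl.finish_job(): hands the job in; it is judged then, once.
Trained networks look in the newest picture that a camera, given by its name, has taken for a name from the list of things; names that differ only in an ending like _2 or _b are one class to them, and where a whole thing is asked for, a point or a joint stands for the part that bears it (a point fixed in the world has none). Each returns a list of dicts, best first, with "confidence" (0 to 1); they miss things now and then, are a little off and sometimes report something else, mostly with a low value. They report only what shows in the picture. A call takes as long as a camera call. They do not tell look-alikes from the thing itself.
- ctrl.search_frame(camera, name): "bbox" ([left, top, right, bottom] in pixels, round what is visible of it).
- ctrl.trace(camera, name): "pixels" (420x560 bool, what is visible of it) and "bbox" ([left, top, right, bottom] in pixels, round what is visible of it).
The state is a dict: "clock": time; "qpos": joint angles; "qd": joint speeds; "tau": joint torques, N m; "eef_pos": TCP position; "tool_rot": TCP orientation; "force": force on the tool from outside, world axes, zero at the start; "torque": the same for the moment, N m; "width": finger opening in mm; "gripper_force": force on a finger pad.
Only numpy, scipy, OpenCV 4.12 (cv2) and the standard library are available. Lean on these libraries where they do the work, as an engineer would, in place of code of your own. Each camera call takes 0.05 s, during which the arm holds its last target. There are 200 camera calls.

## Working session

There is one attempt and no reset: what is moved stays moved. The work goes in short steps, Python scripts to look and compute and a tool call to move; the robot and the scene stay as the last step left them, time stands still between calls to the robot, and variables do not carry over. Pictures are saved under pics/ and viewed, at most 10 in all, crops included, and the job is handed in when it is done.

Besides the shell and the picture viewer there is one more tool, called after ">>>" by a JSON object that holds its "fn" and its "kwargs", one argument or row to a line. play_rows: Moves the arm, as the interface text tells. Its arguments: {"type":"object","properties":{"targets":{"type":"array"}},"required":["targets"]}

```bash
mkdir -p pics; cat > h.py <<'E'
import numpy as np, cv2
from cell import ctrl
from scipy.spatial.transform import Rotation as R
def snap(n):
    s=ctrl.read_state(); im,d=ctrl.get_image(n); return s,im,d
def T(n,s):
    c=ctrl.calibration(n)
    if n!='wrist': return np.array(c['extrinsics'])
    M=np.eye(4); M[:3,:3]=R.from_euler('xyz',s['tool_rot']).as_matrix(); M[:3,3]=s['eef_pos']
    return M@np.array(c['mount'])
def pts(n,s,d):
    c=ctrl.calibration(n); h,w=d.shape; f=h/2/np.tan(np.radians(c['vfov'])/2)
    u,v=np.meshgrid(np.arange(w),np.arange(h))
    K=np.array([[f,0,c['cx']],[0,f,c['cy']],[0,0,1.]])
    p=cv2.undistortPoints(np.stack([u,v],-1).reshape(-1,1,2).astype(float),K,np.array([c['k1'],0,0,0.]))[:,0]
    P=np.c_[p,np.ones(len(p))]*d.reshape(-1,1)
    M=T(n,s); W=(P@M[:3,:3].T+M[:3,3]).reshape(h,w,3); W[d<=0]=np.nan
    return W
def save(im,name): cv2.imwrite('pics/'+name,im[...,::-1])
E
python3 - <<'E'
from h import *
ims=[]
for n in ['scene','side']:
    s,im,d=snap(n); W=pts(n,s,d); np.save(n+'.npy',W); save(im,n+'.png')
    for k in ['cell','pointer_tip','rod_head','rod_flange','pen_handle','holder','tall_terminal','short_terminal','vial','bottle','beaker','dish','jar','dish_stack']:
        for r in ctrl.trace(n,k)[:3]:
            if r['confidence']<.3: continue
            P=W[r['pixels']]; P=P[~np.isnan(P[:,0])]
            if len(P)==0: continue
            zt=np.percentile(P[:,2],97); t=P[P[:,2]>zt-4]
            print(n,k,round(r['confidence'],2),np.round(r['bbox']),'top',np.round(zt),'topctr',np.round((t[:,:2].min(0)+t[:,:2].max(0))/2),'med',np.round(np.median(P,0)))
print(s)
E
```

```text
scene cell 0.94 [272. 201. 329. 273.] top 137.0 topctr [537.  51.] med [573.  18.  78.]
scene pointer_tip 0.59 [305. 205. 319. 211.] top 158.0 topctr [539.  50.] med [539.  51. 152.]
scene pointer_tip 0.5 [134. 229. 172. 267.] top 63.0 topctr [ 446. -323.] med [ 476. -322.   53.]
scene rod_head 0.87 [285. 210. 302. 235.] top 155.0 topctr [537.  -4.] med [546.  -6. 121.]
scene rod_flange 0.9 [286. 204. 298. 232.] top 155.0 topctr [540.  -5.] med [546.  -6. 124.]
scene rod_flange 0.68 [212. 215. 240. 244.] top 58.0 topctr [ 422. -146.] med [ 437. -147.   41.]
scene pen_handle 0.87 [ 95. 208. 121. 258.] top 151.0 topctr [ 442. -419.] med [ 449. -419.  104.]
scene pen_handle 0.74 [145. 213. 157. 241.] top 121.0 topctr [ 446. -323.] med [ 451. -322.   91.]
scene holder 0.68 [135. 227. 173. 264.] top 63.0 topctr [ 445. -323.] med [ 475. -320.   53.]
scene holder 0.62 [166. 186. 193. 224.] top 64.0 topctr [ 310. -253.] med [ 340. -254.   54.]
scene tall_terminal 0.72 [388. 193. 402. 220.] top 106.0 topctr [501. 267.] med [504. 264.  64.]
scene vial 0.53 [213. 249. 228. 275.] top 52.0 topctr
[... 2428 characters left out ...]
, 'qpos': array([ 1.11721281,  0.6283869 ,  0.03845388,  1.51738587, -0.02698429,
        0.99631702, -0.02002425]), 'qd': array([-2.35428540e-04, -3.24380192e-04,  2.23828058e-03,  1.31777021e-04,
        8.73319447e-06, -6.85380575e-04, -2.47809431e-03]), 'tau': array([-2.33716764e-04, -5.63170588e+01,  1.22562345e+00, -1.93760115e+01,
        1.09062059e-02,  1.59011655e-03, -1.41395322e-07]), 'eef_pos': array([ 245.84040688, -601.73354296,  256.32560493]), 'tool_rot': array([ 3.14157382e+00, -5.14125351e-05,  3.87780434e-01]), 'force': array([ 0.58217336,  1.04856924, -0.24035849]), 'torque': array([-0.04938712,  0.01658097, -0.04915015]), 'gripper_force': 0.0, 'width': 85.7423714974832}
```

View pics/scene.png

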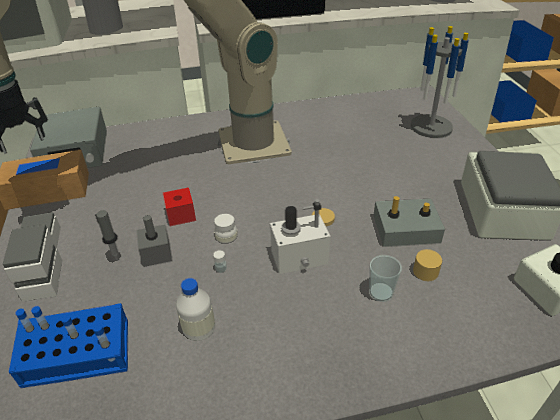

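View pics/side.png

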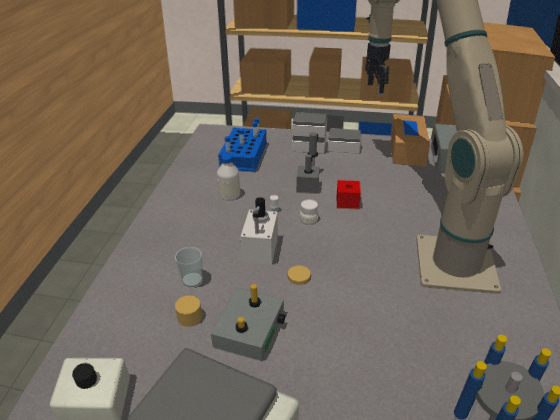

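The scene view shows the small pen in its grey holder at about (150,235), with the big look-alike standing at (107,235). The rod and cell are at (293,240), the tall terminal at (395,207) and the short one at (426,210). The side view agrees: pen (309,165), rod (261,208), terminals (254,295) and (241,325).

```bash
python3 - <<'E'
from h import *
np.set_printoptions(suppress=True,precision=3)
c=ctrl.calibration('wrist'); print(c)
for n in ['scene','side']:
    W=np.load(n+'.npy').reshape(-1,3)
    def box(x0,x1,y0,y1,z0,z1):
        m=(W[:,0]>x0)&(W[:,0]<x1)&(W[:,1]>y0)&(W[:,1]<y1)&(W[:,2]>z0)&(W[:,2]<z1); P=W[m]
        return len(P),np.round((P.min(0)+P.max(0))/2,1),np.round(np.ptp(P,axis=0),1)
    for nm,b in dict(short=(460,580,310,390,66,95),tall=(460,560,230,300,98,112),rod=(510,565,-30,30,148,162),ptr=(500,580,25,100,130,175),pen=(420,470,-345,-300,112,130),boxtop=(400,620,180,420,47,54)).items():
        try: print(n,nm,*box(*b))
        except Exception as e: print(n,nm,e)
    m=(W[:,0]>470)&(W[:,0]<610)&(W[:,1]>-60)&(W[:,1]<110)&(abs(W[:,2]-91)<4)
    print(n,'cell',cv2.minAreaRect(W[m][:,:2].astype(np.float32)))
E
```

```text
{'vfov': 60.65682122375133, 'cx': 282.0777456979943, 'cy': 211.0790957627791, 'k1': -0.04587768615719088, 'mount': array([[  -0.001,   -0.965,   -0.264,   66.51 ],
       [   1.   ,   -0.001,   -0.001,    0.827],
       [   0.001,   -0.264,    0.965, -118.376],
       [   0.   ,    0.   ,    0.   ,    1.   ]])}
scene short 46 [512.7 343.8  75.1] [15. 17. 16.]
scene tall 34 [501.  266.3 103.4] [14.4 14.3  9.7]
scene rod 99 [537.5   6.1 152.9] [26.5 45.   9.4]
scene ptr 121 [536.9  44.2 150.3] [15.2 38.  36.7]
scene pen 62 [ 447.4 -322.7  117.3] [23.5 18.7 10.1]
scene boxtop 1609 [506.2 303.4  50.5] [141.9 162.5   6.9]
scene cell ((536.02783203125, 15.862144470214844), (86.11901092529297, 120.78473663330078), 2.1484405994415283)
side short 59 [511.5 348.7  74.6] [14.4 16.  16.1]
side tall 42 [498.2 268.9 104. ] [14.2 15.8 11.7]
side rod 59 [535.3   7.6 152.6] [24.5 44.   8.7]
side ptr 74 [532.5  50.4 149.5] [15.2 41.8 36. ]
side pen 27 [ 442.7 -318.9  117.1] [19.1 21.4 10.1]
side boxtop 2342 [503.7 308.7  50.5] [139.3 167.    6.9]
side cell ((535.194091796875, 18.637832641601562), (80.78118896484375, 125.169189453125), 1.6494845151901245)
```

>>> {"fn": "play_rows", "kwargs": {
  "targets": [
    [0.3,29,-18.5,0.6,-67.8],
    [0.3,29,-18.5,0.6,-67.8],
    [0.3,29,-18.5,0.6,-67.8],
    [0.3,29,-18.5,0.6,-67.8],
    [0.3,29,-18.5,0.6,-67.8],
    [0.3,29,-18.5,0.6,-67.8],
    [0.3,29,-18.5,0.6,-67.8],
    [0.3,29,-18.5,0.6,-67.8],
    [0.3,29,-18.5,0.6,-67.8],
    [0.3,29,-18.5,0.6,-67.8]
  ]
}}

```text
clock: 2.5
eef_pos: [443.6, -321.9, 250.3]
tool_rot: [-3.141, 0.001, 1.566]
force: [-1.2, 0.3, 0.3]
width: 59.8
gripper_force: 0.0
```

```bash
cat > look.py <<'E'
from h import *
import sys
np.set_printoptions(suppress=True,precision=1)
s,im,d=snap('wrist'); print(s['clock'],s['eef_pos'],s['tool_rot'],s['width'],s['force'],s['gripper_force'])
W=pts('wrist',s,d); save(im,sys.argv[1]); np.save('w.npy',W)
def top(x,y,r,z0,z1):
    m=(np.hypot(W[...,0]-x,W[...,1]-y)<r)&(W[...,2]>z0)&(W[...,2]<z1); P=W[m]
    if len(P)<5: print('none'); return
    c,rr=cv2.minEnclosingCircle(P[:,:2].astype(np.float32)); print(len(P),'z',np.median(P[:,2]),'circ',np.round(c,1),round(rr,1),'mean',P.mean(0))
for a in sys.argv[2:]: top(*map(float,a.split(',')))
E
python3 look.py w1.png 444,-321,18,114,124 444,-321,60,58,63
```

```text
2.5 [ 443.6 -321.9  250.3] [-3.1  0.   1.6] 59.829228041196565 [-1.2  0.3  0.3] 0.0
623 z 120.38153687614209 circ [ 442.8 -322.4] 11.0 mean [ 443.3 -321.3  120. ]
5103 z 60.838452724175795 circ [ 444.3 -322.4] 49.1 mean [ 444.1 -319.2   60.8]
```

View pics/w1.png

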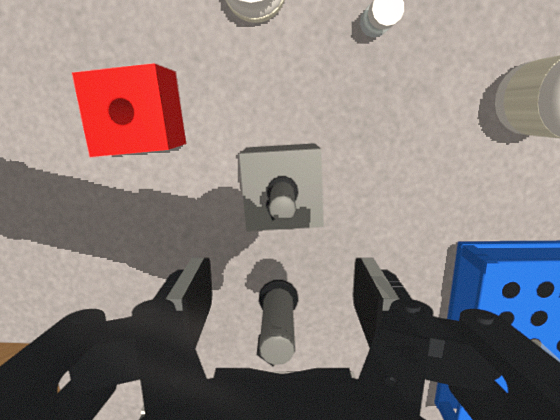

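The wrist view confirms the small pen at (283,205) in the grey holder, centred between the fingers, with the big pen at (277,310).

>>> {"fn": "play_rows", "kwargs": {
  "targets": [
    [0.3,0,0,5,0],
    [0.3,0,0,10,0],
    [0.3,0,0,14,0],
    [0.3,0,0,15.2,0],
    [0.3,0,0,15.2,0],
    [1,0,0,15.2,0],
    [1,0,0,15.2,0],
    [1,0,0,15.2,0],
    [1,0,0,15.2,0],
    [1,0,0,15.2,0]
  ]
}}

```text
clock: 3.55
eef_pos: [445.4, -321.7, 100.4]
tool_rot: [3.139, 0.002, 1.571]
force: [-0.4, 0.4, 6.2]
width: 18.5
gripper_force: 58.3
```

>>> {"fn": "play_rows", "kwargs": {
  "targets": [
    [1,0,0,-3,0],
    [1,0,0,-7,0],
    [1,0,0,-11,0],
    [1,0,0,-15,0],
    [1,0,0,-19,0],
    [1,0,0,-19,0],
    [1,0,0,-19,0]
  ]
}}

```text
clock: 4.25
eef_pos: [444.5, -321.1, 290.0]
tool_rot: [3.139, 0.002, 1.571]
force: [0.4, 0.7, -1.4]
width: 18.7
gripper_force: 58.6
```

```bash
python3 look.py w2.png 444,-321,60,58,63
python3 - <<'E'
from h import *
a=cv2.imread('pics/w2.png'); s,im,d=snap('side'); W=pts('side',s,d); b=im[:,:,::-1]
cv2.imwrite('pics/c2.png',np.hstack([cv2.resize(a,(400,300)),cv2.resize(b[80:230,210:410],(400,300))]))
for k in ['pen_tip','pen_handle','pen']:
  for r in ctrl.trace('side',k)[:2]:
    P=W[r['pixels']];P=P[~np.isnan(P[:,0])];print(k,r['confidence'],r['bbox'],np.nanmedian(P,0),P[:,2].min(),P[:,2].max())
E
```

```text
4.25 [ 444.5 -321.1  290. ] [3.1 0.  1.6] 18.65108782575746 [ 0.4  0.7 -1.4] 58.62029671669006
4629 z 60.84303362469359 circ [ 443.8 -321.9] 49.1 mean [ 443.9 -321.1   60.8]
pen_tip 0.66 [307.5, 132.0, 316.3, 163.0] [ 438.17620255 -409.1316369   100.37947075] 0.1412529525704258 152.2904371206347
pen_tip 0.61 [304.7, 101.0, 315.5, 132.1] [ 441.64722796 -311.80146273  263.2424386 ] 213.89153321613423 309.821906682893
pen_handle 0.54 [303.2, 100.4, 311.9, 132.4] [ 442.21357767 -312.51376318  263.05497375] -214.0983680083117 309.821906682893
pen_handle 0.51 [306.7, 132.2, 318.9, 166.5] [ 436.96236116 -409.91450612   97.43453553] 0.1412529525704258 152.2904371206347
pen 0.64 [310.0, 129.6, 318.2, 166.1] [ 437.693572   -407.97372569  106.56980434] 30.50000246808736 152.2904371206347
pen 0.5 [305.4, 98.9, 313.5, 133.0] [ 442.27635291 -311.9711359   270.82570349] 212.28228016845503 309.821906682893
```

View pics/c2.png

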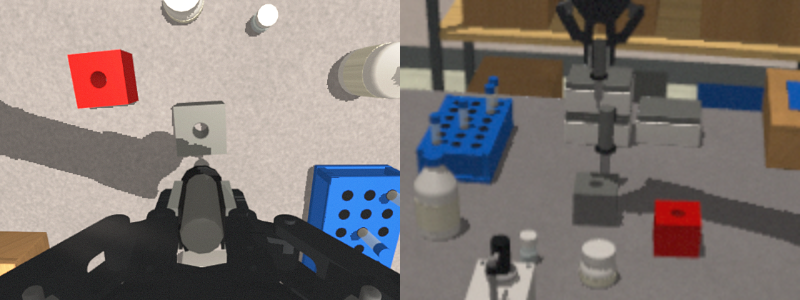

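The pen hangs upright in the jaws at (203,200) in the wrist crop. The holder hole shows at (200,130).

```bash
python3 - <<'E'
from h import *
np.set_printoptions(suppress=True,precision=1)
W=np.load('w.npy')
m=(np.hypot(W[...,0]-444,W[...,1]+321)<60)&(abs(W[...,2]-60.8)<2.5)
P=W[m]; print('holder rect',cv2.minAreaRect(P[:,:2].astype(np.float32)), P.min(0),P.max(0))
# hole: holes in mask
mm=m.astype(np.uint8); cs,h=cv2.findContours(mm,cv2.RETR_CCOMP,cv2.CHAIN_APPROX_NONE)
for c,hh in zip(cs,h[0]):
    if hh[3]>=0 and cv2.contourArea(c)>30:
        q=c[:,0]; X=W[q[:,1],q[:,0]]; print('hole',cv2.minEnclosingCircle(X[:,:2].astype(np.float32)),np.median(X,0),len(X))
for z in range(198,262,8):
    k=(np.hypot(W[...,0]-444,W[...,1]+321)<30)&(abs(W[...,2]-z)<4); Q=W[k]
    if len(Q)>3: print(z,len(Q),'x',Q[:,0].min(),Q[:,0].max(),'y',Q[:,1].min(),Q[:,1].max())
E
```

```text
holder rect ((443.9678039550781, -322.2419738769531), (70.1384506225586, 70.81504821777344), 3.205048084259033) [ 407.3 -358.9   58.4] [ 480.3 -285.8   63.3]
hole ((443.9029235839844, -322.1161193847656), 11.82229232788086) [ 444.1 -322.    60.2] 64
198 8 x 442.9323096314593 446.5557273369165 y -319.45468478777764 -318.9550632138163
214 44 x 438.51706254824546 450.9659118451695 y -320.44321868138275 -314.7163274634692
222 85 x 439.152904088519 450.7837373938446 y -319.13761435332805 -314.85748467437344
230 21 x 441.49265086855274 447.88712332026876 y -315.988594450866 -314.8196304711893
254 753 x 431.54392414037807 457.6219366692724 y -323.2332282488044 -307.4454650038506
```

>>> {"fn": "play_rows", "kwargs": {
  "targets": [
    [1,5,0.5,0,0],
    [1,10,1,0,0],
    [1,15,1.5,0,0],
    [1,20,2,0,0],
    [1,25,2.5,0,0],
    [1,30,3,0,0],
    [1,35,3.5,0,0],
    [1,40,4,0,0],
    [1,45,4.5,0,0],
    [1,50,5,0,0]
  ]
}}

```text
clock: 5.5
eef_pos: [493.5, 178.5, 287.5]
tool_rot: [-3.14, 0.001, 1.571]
force: [0.8, -0.1, -0.1]
width: 18.9
gripper_force: 58.6
```

```bash
python3 look.py w3.png 500,267,20,98,111 512,346,20,75,86
```

```text
5.5 [493.5 178.5 287.5] [-3.1  0.   1.6] 18.866188870860967 [ 0.8 -0.1 -0.1] 58.639166951179504
275 z 105.65266720470845 circ [499.2 266.7] 7.4 mean [498.9 266.6 105.6]
none
```

View pics/w3.png

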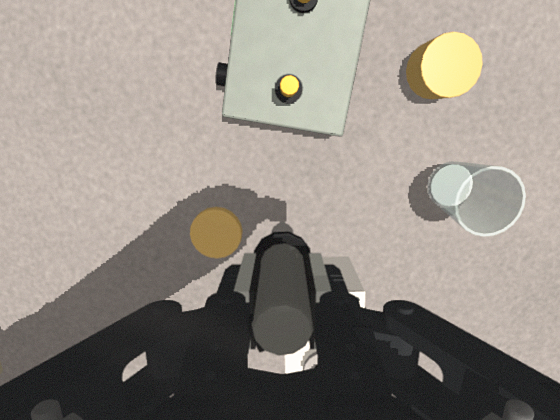

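The tall terminal shows at (289,87), measured at (499,267,105.6). The held pen's tip is at (283,228), on the tool axis.

>>> {"fn": "play_rows", "kwargs": {
  "targets": [
    [1,4.5,0.2,0,0],
    [1,8.8,0.5,0,0],
    [1,8.8,0.5,3,0],
    [1,8.8,0.5,6,0],
    [1,8.8,0.5,7.5,0],
    [1,8.8,0.5,7.5,0],
    [1,8.8,0.5,7.5,0]
  ]
}}

```text
clock: 6.25
eef_pos: [498.9, 264.6, 213.0]
tool_rot: [-3.141, 0.0, 1.571]
force: [-0.8, -0.0, -0.2]
width: 18.6
gripper_force: 58.6
```

```bash
python3 look.py w4.png 499,267,20,98,109 512,346,20,75,86; python3 - <<'E'
import numpy as np
W=np.load('w.npy')
for z in (110,114,118,130,138):
    k=(np.hypot(W[...,0]-500,W[...,1]-267)<30)&(abs(W[...,2]-z)<3); Q=W[k]
    if len(Q)>3: print(z,len(Q),Q.min(0),Q.max(0))
E
```

```text
6.25 [498.9 264.6 213. ] [-3.1  0.   1.6] 18.568830622442732 [-0.8 -0.  -0.2] 58.64842236042023
401 z 105.63139175302365 circ [499.2 266.5] 7.4 mean [499.1 267.7 105.2]
387 z 80.68059568364112 circ [511.8 345.7] 7.5 mean [511.9 345.6  80.7]
110 9 [493.55478251 263.39561411 107.12577498] [503.27289764 272.04984735 107.67548375]
138 39 [492.57534291 265.20423104 136.32563838] [504.46848816 271.12017811 140.98992814]
```

>>> {"fn": "play_rows", "kwargs": {
  "targets": [
    [1,0.2,0,0.8,0],
    [1,0.2,0,1.2,0],
    [1,0.2,0,1.4,0],
    [1,0.2,0,1.5,0],
    [1,0.2,0,1.6,0],
    [1,0.2,0,1.6,0]
  ]
}}

```text
clock: 6.9
eef_pos: [499.0, 266.7, 197.5]
tool_rot: [3.141, -0.0, 1.571]
force: [-0.8, -0.1, -0.3]
width: 19.0
gripper_force: 58.6
```

>>> {"fn": "play_rows", "kwargs": {
  "targets": [
    [1,0,0,0.1,0],
    [1,0,0,0.2,0],
    [1,0,0,0.2,0]
  ]
}}

```text
clock: 7.2
eef_pos: [499.2, 267.1, 197.0]
tool_rot: [3.14, -0.0, 1.571]
force: [-2.3, -1.3, 11.0]
width: 18.3
gripper_force: 59.8
```

>>> {"fn": "play_rows", "kwargs": {
  "targets": [
    [1,0,0,0,0],
    [1,0,0,-1,0],
    [1,0,0,-2,0],
    [1,4,0.6,-2,0],
    [1,7.9,1.25,-2,0],
    [1,7.9,1.25,0,0],
    [1,7.9,1.25,1.5,0],
    [1,7.9,1.25,2.1,0],
    [1,7.9,1.25,2.1,0]
  ]
}}

```text
clock: 8.1
eef_pos: [511.2, 345.3, 173.8]
tool_rot: [-3.141, 0.001, 1.571]
force: [-0.2, 0.1, -0.6]
width: 18.6
gripper_force: 58.7
```

```bash
python3 look.py w5.png 512,346,20,72,83
```

```text
8.1 [511.2 345.3 173.8] [-3.1  0.   1.6] 18.61063620351697 [-0.2  0.1 -0.6] 58.68355393409729
317 z 80.47850196111398 circ [512.2 345.5] 7.5 mean [512.4 348.7  79.6]
```

>>> {"fn": "play_rows", "kwargs": {
  "targets": [
    [1,0,0,0.1,0],
    [1,0,0,0.2,0],
    [1,0,0,0.3,0],
    [1,0,0,0.3,0],
    [1,0,0,0.3,0]
  ]
}}

```text
clock: 8.65
eef_pos: [511.8, 346.0, 172.2]
tool_rot: [3.14, -0.001, 1.571]
force: [-0.1, -0.7, 5.7]
width: 18.6
gripper_force: 59.2
```

>>> {"fn": "play_rows", "kwargs": {
  "targets": [
    [1,0,0,-4,0],
    [1,0,0,-8,0],
    [1,0,0,-12,0],
    [1,-5,-0.5,-12,0],
    [1,-10,-1,-12,0],
    [1,-15,-1.5,-12,0],
    [1,-20,-2,-12,0],
    [1,-25,-2.5,-12,0],
    [1,-30,-3,-12,0],
    [1,-35,-3.5,-12,0]
  ]
}}

```text
clock: 9.65
eef_pos: [476.1, -4.5, 291.3]
tool_rot: [3.141, 0.0, 1.571]
force: [0.5, 0.1, -0.5]
width: 18.9
gripper_force: 58.8
```

```bash
cp /dev/null /dev/null; python3 look.py w6.png 539,-5,18,148,160 | head -3
```

```text
9.65 [476.1  -4.5 291.3] [3.1 0.  1.6] 18.910654395053818 [ 0.5  0.1 -0.5] 58.802515268325806
972 z 154.63564758080798 circ [535.8  -4.1] 13.1 mean [535.1  -3.2 154.4]cp: '/dev/null' and '/dev/null' are the same file
```

>>> {"fn": "play_rows", "kwargs": {
  "targets": [
    [1,-5,-0.5,0,0],
    [1,-10,-1,0,0],
    [1,-15,-1.5,0,0],
    [1,-20,-2,0,0],
    [1,-25,-2.5,0,0],
    [1,-31,-3.2,0,0],
    [1,-31,-3.2,0,0],
    [1,-31,-3.2,0,0],
    [1,-31,-3.2,0,0]
  ]
}}

```text
clock: 10.6
eef_pos: [445.2, -310.6, 291.1]
tool_rot: [-3.142, -0.002, 1.573]
force: [-0.6, 0.4, 0.5]
width: 18.5
gripper_force: 58.8
```

```bash
python3 look.py w7.png; python3 - <<'E'
from h import *
W=np.load('w.npy'); s=ctrl.read_state(); t=s['eef_pos']; print(t)
for z in (198,214,222,230):
    k=(np.hypot(W[...,0]-t[0],W[...,1]-t[1])<20)&(abs(W[...,2]-z)<4); Q=W[k]
    if len(Q)>3: print(z,len(Q),np.round((Q[:,0].min()+Q[:,0].max())/2-t[0],1),np.round(Q[:,1].max()-t[1],1))
E
```

```text
10.6 [ 445.2 -310.6  291.1] [-3.1 -0.   1.6] 18.46932080686548 [-0.6  0.4  0.5] 58.78827095031738
[ 445.44948153 -310.05622799  291.24073843]
198 7 -0.3 2.0
214 31 -0.6 5.9
222 91 0.0 6.0
230 29 -0.3 6.1
```

>>> {"fn": "play_rows", "kwargs": {
  "targets": [
    [1,-1.2,-0.15,0,0],
    [1,-1.2,-0.15,4,0],
    [1,-1.2,-0.15,8,0],
    [1,-1.2,-0.15,10,0],
    [1,-1.2,-0.15,10,0]
  ]
}}

```text
clock: 11.15
eef_pos: [441.9, -323.0, 188.7]
tool_rot: [-3.137, -0.003, 1.573]
force: [0.6, 0.3, -0.6]
width: 18.8
gripper_force: 58.8
```

>>> {"fn": "play_rows", "kwargs": {
  "targets": [
    [1,0,0,2.5,0],
    [1,0,0,5,0],
    [1,0,0,7.5,0],
    [1,0,0,8.8,0],
    [1,0,0,8.8,0]
  ]
}}

```text
clock: 11.65
eef_pos: [443.3, -324.2, 102.9]
tool_rot: [-3.14, -0.001, 1.572]
force: [0.6, -0.8, -1.1]
width: 18.7
gripper_force: 58.8
```

Release gently and lift.

>>> {"fn": "play_rows", "kwargs": {
  "targets": [
    [1,0.2,0,0.1,0],
    [0.3,0.2,0,0.1,0],
    [0.3,0.2,0,0.1,0],
    [0.3,0.2,0,0.1,0],
    [0.3,0.2,0,0.1,0],
    [0.3,0.2,0,-4,0],
    [0.3,0.2,0,-9,0],
    [0.3,0.2,0,-14,0],
    [0.3,0.2,0,-18,0],
    [0.3,0.2,0,-18,0]
  ]
}}

```text
clock: 12.65
eef_pos: [446.2, -324.2, 289.4]
tool_rot: [3.132, 0.007, 1.571]
force: [-0.0, -0.6, -1.1]
width: 60.0
gripper_force: 0.0
```

```bash
python3 look.py w8.png 444,-322,18,114,124
```

```text
12.65 [ 446.2 -324.2  289.4] [3.1 0.  1.6] 60.00032870046235 [-0.  -0.6 -1.1] 0.0
478 z 120.42732486075468 circ [ 443.7 -322.9] 11.0 mean [ 444.2 -321.9  120.1]
```

View pics/w8.png

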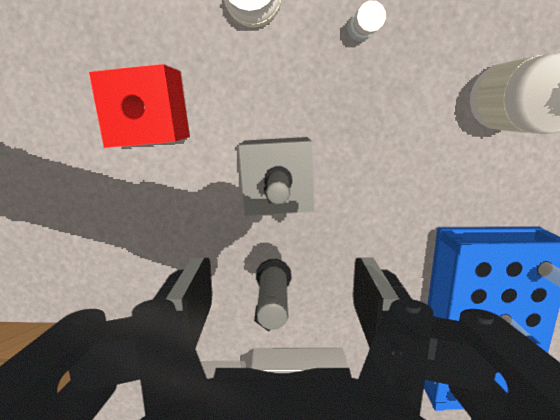

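The pen is back home in the holder, handle at (279,188), top at 120.4 mm as at the start.

>>> {"fn": "play_rows", "kwargs": {
  "targets": [
    [0.3,5,1.4,0,0],
    [0.3,10,2.8,0,0],
    [0.3,15,4.2,0,0],
    [0.3,20,5.6,0,0],
    [0.3,25,7,0,0],
    [0.3,30,8.5,0,0],
    [0.3,32,9,0,0],
    [0.3,32,9,0,0],
    [0.3,32,9,0,0]
  ]
}}

```text
clock: 13.6
eef_pos: [532.3, -2.2, 282.0]
tool_rot: [-3.139, 0.0, 1.573]
force: [0.5, 0.1, -0.1]
width: 60.3
gripper_force: 0.0
```

```bash
python3 look.py w9.png 536,-4,17,148,160; python3 - <<'E'
from h import *
np.set_printoptions(suppress=True,precision=1)
W=np.load('w.npy')
m=(W[...,0]>470)&(W[...,0]<610)&(W[...,1]>-80)&(W[...,1]<110)&(abs(W[...,2]-91)<4)
P=W[m]; print('cell',cv2.minAreaRect(P[:,:2].astype(np.float32)),np.median(P[:,2]))
for z in range(136,172,2):
    k=(abs(W[...,0]-537)<12)&(W[...,1]>14)&(W[...,1]<75)&(abs(W[...,2]-z)<=1); Q=W[k]
    if len(Q)>2: print(z,len(Q),Q.min(0),Q.max(0))
E
```

```text
13.6 [532.3  -2.2 282. ] [-3.1  0.   1.6] 60.26064033954049 [ 0.5  0.1 -0.1] 0.0
1008 z 154.64232629423444 circ [536.5  -3.8] 12.9 mean [536.4  -3.1 154.4]
cell ((535.9421997070312, 15.846878051757812), (80.32754516601562, 121.03497314453125), 1.9213777780532837) 90.83742024102122
150 10 [532.6  25.3 150.3] [536.7  46.  150.9]
152 254 [532.5  24.  151. ] [538.2  47.5 153. ]
154 68 [526.5  24.3 153. ] [542.6  64.  155. ]
156 267 [527.2  48.3 155. ] [542.6  64.  157. ]
158 90 [527.9  48.5 157. ] [541.9  63.3 158.9]
166 119 [530.   51.5 165. ] [539.5  60.9 167. ]
168 80 [530.6  51.  167. ] [539.5  60.3 168.3]
```

View pics/w9.png

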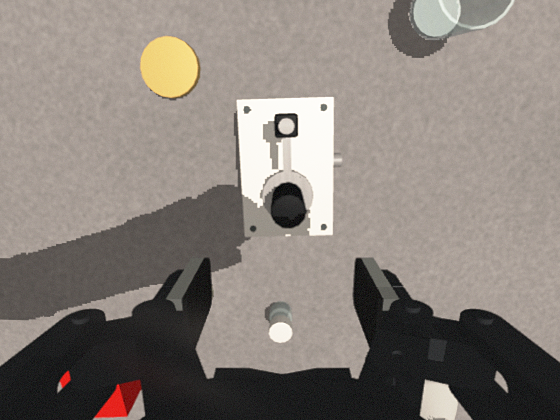

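The rod head is at (288,205), flange behind it, pointer finger at (287,160) and its carriage at (287,125). The cell is turned about +1.9°. Aligning above the head.

>>> {"fn": "play_rows", "kwargs": {
  "targets": [
    [0.3,-0.2,0.4,3,-1.8],
    [0.3,-0.2,0.4,6,-1.8],
    [0.3,-0.2,0.4,9,-1.8],
    [0.3,-0.2,0.4,9,-1.8],
    [0.3,-0.2,0.4,9,-1.8],
    [0.3,-0.2,0.4,9,-1.8]
  ]
}}

```text
clock: 14.25
eef_pos: [538.1, -5.2, 194.7]
tool_rot: [3.139, 0.0, 1.601]
force: [0.5, 0.2, -0.2]
width: 59.6
gripper_force: 0.0
```

```bash
python3 - <<'E'
from h import *
W=np.load('w.npy')
k=(abs(W[...,0]-535.5)<2.5)&(W[...,1]>26)&(W[...,1]<45)&(abs(W[...,2]-152)<4)
print('ptr top',np.median(W[k][:,2]),W[k][:,2].std(),k.sum())
k=(np.hypot(W[...,0]-536.5,W[...,1]+4)<24)&(abs(W[...,2]-104)<4); print('flange top',np.median(W[k][:,2]),k.sum())
E
python3 look.py w10.png 536,-4,17,148,160; python3 -c "
import numpy as np
W=np.load('w.npy')
k=(abs(W[...,0]-535.5)<2.5)&(W[...,1]>26)&(W[...,1]<45)&(abs(W[...,2]-152)<4)
print('ptr top',np.median(W[k][:,2]),k.sum())
from cell import ctrl; print(ctrl.read_state()['tool_rot'])"
```

```text
ptr top 152.20153631807017 0.6979707150681133 198
flange top 104.79026320067115 930
14.25 [538.1  -5.2 194.7] [3.1 0.  1.6] 59.57482937399292 [ 0.5  0.2 -0.2] 0.0
2199 z 154.64854936085973 circ [536.5  -3.4] 12.9 mean [536.4  -2.5 154.4]
ptr top 152.26090416221024 459
[3.13869629e+00 2.10674388e-04 1.60159321e+00]
```

>>> {"fn": "play_rows", "kwargs": {
  "targets": [
    [0.3,0.1,-0.15,0,0],
    [0.3,0.1,-0.15,0,0],
    [0.3,0.1,-0.15,0,0]
  ]
}}

```text
clock: 14.6
eef_pos: [535.8, -3.5, 193.9]
tool_rot: [3.141, 0.0, 1.603]
force: [-0.8, 0.0, 0.0]
width: 59.3
gripper_force: 0.0
```

```bash
python3 look.py w11.png 536,-4,17,148,160; python3 -c "
from h import *
T_=[]
for n in range(4):
    print(ctrl.read_state()['eef_pos'],ctrl.read_state()['qd'].max()); ctrl.get_image('wrist')
"
```

```text
14.6 [535.8  -3.5 193.9] [3.1 0.  1.6] 59.33365627463856 [-0.8  0.   0. ] 0.0
2207 z 154.6189531028784 circ [536.4  -3.9] 13.0 mean [536.3  -2.4 154.3]
[535.78367811  -3.57413468 193.73253945] 0.0039716070480480025
[535.72282007  -3.54760854 193.59266161] 0.0043614407894131835
[535.75052388  -3.54914684 193.50273821] 0.003581891765407999
[535.66606274  -3.57181379 193.4050298 ] 0.002343993271036731
```

>>> {"fn": "play_rows", "kwargs": {
  "targets": [
    [0.3,0,0.07,2,0],
    [0.3,0,0.07,4,0],
    [0.3,0,0.07,5.4,0],
    [0.3,0,0.07,5.4,0],
    [0.3,0,0.07,5.4,0],
    [0.3,0,0.07,5.4,0]
  ]
}}

```text
clock: 15.45
eef_pos: [537.0, -3.4, 140.1]
tool_rot: [3.14, -0.0, 1.603]
force: [-0.3, -0.1, 0.2]
width: 59.7
gripper_force: 0.0
```

```bash
python3 look.py w12.png 536,-4,17,148,160
```

```text
15.45 [537.   -3.4 140.1] [ 3.1 -0.   1.6] 59.68775567274053 [-0.3 -0.1  0.2] 0.0
4534 z 154.52099573394548 circ [536.4  -3.5] 13.2 mean [536.2  -1.9 154.2]
```

Within 0.5 mm; close.

>>> {"fn": "play_rows", "kwargs": {
  "targets": [
    [0.5,0,-0.05,0,0],
    [0.7,0,-0.05,0,0],
    [1,0,-0.05,0,0],
    [1,0,-0.05,0,0],
    [1,0,-0.05,0,0],
    [1,0,-0.05,0,0]
  ]
}}

```text
clock: 16.1
eef_pos: [536.2, -3.6, 139.9]
tool_rot: [3.141, 0.0, 1.603]
force: [-0.5, -0.5, 5.2]
width: 24.6
gripper_force: 58.6
```

>>> {"fn": "play_rows", "kwargs": {
  "targets": [
    [1,0,0,-0.3,0],
    [1,0,0,-0.7,0],
    [1,0,0,-1.2,0],
    [1,0,0,-1.6,0],
    [1,0,0,-2,0],
    [1,0,0,-2,0]
  ]
}}

```text
clock: 16.7
eef_pos: [535.9, -3.6, 159.9]
tool_rot: [3.141, 0.0, 1.602]
force: [1.4, -0.6, -4.0]
width: 24.6
gripper_force: 59.1
```

>>> {"fn": "play_rows", "kwargs": {
  "targets": [
    [1,0,0,-0.5,0],
    [1,0,0,-1,0],
    [1,0,0,-1.5,0],
    [1,0,0,-2,0],
    [1,0,0,-2.5,0],
    [1,0,0,-2.9,0],
    [1,0,0,-2.9,0],
    [1,0,0,-2.9,0]
  ]
}}

```text
clock: 17.5
eef_pos: [535.8, -3.6, 188.4]
tool_rot: [3.142, 0.0, 1.602]
force: [0.9, 0.1, -3.2]
width: 24.9
gripper_force: 59.4
```

```bash
python3 look.py w13.png; python3 - <<'E'
from h import *
np.set_printoptions(suppress=True,precision=1)
for n in ['wrist','scene','side']:
    s,im,d=snap(n); W=pts(n,s,d); print(n,s['eef_pos'])
    if n!='wrist': save(im,n+'_b.png')
    for nm,(x0,x1,y0,y1) in dict(flange=(514,559,-26,19.5),ptr=(532,539,26,46)).items():
        k=(W[...,0]>x0)&(W[...,0]<x1)&(W[...,1]>y0)&(W[...,1]<y1)&(abs(W[...,2]-150)<8)
        Q=W[k]; z=Q[:,2]; print(nm,len(z),np.percentile(z,[5,50,95]) if len(z) else '')
        if nm=='flange' and len(z): print(np.histogram(z,np.arange(142,159))[0], Q.min(0),Q.max(0))
E
```

```text
17.5 [535.8  -3.6 188.4] [3.1 0.  1.6] 24.89530416649363 [ 0.9  0.1 -3.2] 59.414191246032715
wrist [535.6  -3.6 188.2]
flange 2337 [150.4 152.9 154.9]
[  0   0   0   0   2  11  36  45  53 149 948 881  99  29  41  43] [514.8  -4.8 146.7] [556.7  17.9 158. ]
ptr 629 [151.2 152.3 153.2]
scene [535.6  -3.6 188.1]
flange 141 [148.5 152.5 155.9]
[ 0  0  0  0  2  4  8  4 10 22 31 32 18  3  5  2] [521.8 -26.  146.7] [558.9  17.  157.4]
ptr 19 [150.2 152.  153.1]
side [535.6  -3.6 188.1]
flange 88 [147.5 151.9 156. ]
[ 0  0  0  0  3  4  4  5 17 14 13 11  8  4  4  1] [514.6 -13.  146.1] [555.7  19.2 157.9]
ptr 5 [150.3 151.3 152.2]
```

View pics/w13.png

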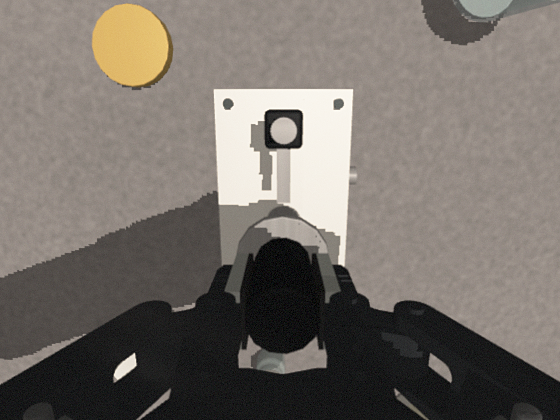

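The pointer, at (283,175), has not moved. The flange, arc at (283,215), is in line with it and about 1 mm low, so I raise it 1 mm.

>>> {"fn": "play_rows", "kwargs": {
  "targets": [
    [1,0,0,-0.1,0],
    [1,0,0,-0.1,0],
    [1,0,0,-0.1,0],
    [1,0,0,-0.1,0],
    [1,0,0,-0.1,0],
    [1,0,0,-0.1,0],
    [1,0,0,-0.1,0],
    [1,0,0,-0.1,0]
  ]
}}

```text
clock: 18.5
eef_pos: [535.8, -3.6, 189.3]
tool_rot: [3.142, 0.0, 1.603]
force: [-0.2, 0.2, -3.0]
width: 24.7
gripper_force: 59.4
```

```bash
python3 - <<'E'
from h import *
s,im,d=snap('wrist'); W=pts('wrist',s,d); print(s['clock'],s['eef_pos'],s['gripper_force'],s['force'])
for x0,x1,y0,y1 in [(514,559,-26,19.5),(532,539,26,46)]:
    k=(W[...,0]>x0)&(W[...,0]<x1)&(W[...,1]>y0)&(W[...,1]<y1)&(abs(W[...,2]-152)<6); print(np.median(W[k][:,2]))
    f=np.median(W[k][:,2]) if y1<20 else f
p=np.median(W[k][:,2])
if abs(f-3-(p-1.5))<2 and s['gripper_force']>20: print(ctrl.finish_job())
E
```

```text
18.5 [535.83734025  -3.56836369 189.33990815] 59.41414475440979 [-0.24907096  0.17539403 -2.98104441]
154.0629740772793
152.28197944742936
the job is handed in; nothing more can be done
None
```

The job is handed in; the verdict was not shown. The pen touched the tall then the short terminal (11 N and 6 N) and is back in its holder, and the rod is held with its flange within about 0.3 mm of the pointer's height.

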